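Pack out the tube carrier to its pointer and hold it closed

ROBOT

A 7-joint arm with a two-finger parallel gripper is mounted at the origin on the work surface. World frame = base frame: x ahead of the robot, y to its left, z up, the work surface at z = 0. Lengths are in mm, angles in rad, forces in N, time in s.
With the tool pointing down it reaches from about 350 to 900 mm from the base axis. Payload 19.9 kg.
Tool frame: the origin (TCP) lies midway between the tips of the shut fingers; the grasp point (between the pads) lies 19 mm behind it; z points along the fingers, y is the line along which they close (so a half turn about z gives the same grasp; the last joint's range is limited). The gripper opens to 94 mm and grips with 3 to 60 N. Pads are 16 mm wide; open, the fingers measure 119 mm over their backs; the gripper's body (75 mm by 177 mm) begins 78 mm behind the grasp point.
Start: joints at [1.159, 0.417, -0.01, 1.614, 0.005, 1.111, -0.053], TCP at [225.885, -582.73, 205.425] pointing down, gripper open.
Joint ranges: [-2.81, 2.81], [-0.39, 2.02], [-1.27, 1.25], [0.06, 2.57], [-1.19, 4.33], [0.19, 2], [-2.82, 2.82]. Speed limits (rad/s): [1.89, 1.89, 2.39, 2.39, 3.01, 3.01, 3.01].

INTERFACE

Orientations are given as a unit quaternion [w, x, y, z].
In Python, from bench import telemetry, snapshot, workorder gives the robot as it stands.
- The arm moves only by the tool carry_out, never from a script. Its argument "commands" is text: rows parted by semicolons, each of 5 numbers parted by spaces: the shift along the tool's x, y, z in cm, then the turn about the tool's z in degrees, then the finger opening in cm, from 0 to 9.4. A call has 1 to 10 rows; each row is the pose to reach, as a shift and turn from the pose commanded when the call began, along the tool's axes at that moment; what a row does not reach only later rows make up. A row lasts 1/12 s, in which the tool goes at most 41.7 mm and 7.16 degrees, less where a joint would pass 70% of its speed; a pose out of reach is approached as far as the arm can. A call with a gripper value outside its range is refused whole. The fingers move at their own pace and stop on an object; "force" is the grip in N (left out, the last holds). Time passes only in rows, so rows that repeat a pose let the fingers close. It gives the time, the measured TCP pose, the force, the opening and the grip force at its end, in the units of the state.
- telemetry.observe(): the state, without advancing time (a new reading comes with each control period).
- snapshot(name): name is "scene" or "top" or "wrist"; returns a dict with "image" (420x560x3 uint8, red, green, blue), "depth" (420x560 float32, mm along the optical axis (not along the pixel's ray), 0 where there is no reading), "K" (3x3 intrinsics, pixels), "dist" ([k1, k2, p1, p2, k3] as OpenCV has them; the pictures are not rectified), "origin" and "attitude" of the camera in the world; the wrist camera has in their place "tool_from_camera" (4x4, takes a point from camera to tool coordinates, whose origin is the TCP and whose axes are the flange's). Camera axes: x right, y down, z forward; pixel columns grow to the right and rows downward; lengths in mm; the calibration is good to about 2 mm. A picture is of the moment at which its call begins: read the wrist's pose just before it.
- workorder.close_job(): hands the job in; it is judged then, once.
The state is a dict: "t": time; "joint_pos": joint angles; "joint_velocities": joint speeds; "tau": joint torques, N m; "eef_pos": TCP position; "orientation": TCP orientation; "contact_force": force on the tool from outside, world axes, zero at the start; "wrist_torque": the same for the moment, N m; "grip_width": finger opening in mm; "gripper_force": force on a finger pad.
Only numpy, scipy, OpenCV 4.12 (cv2) and the standard library are available. Lean on these libraries where they do the work, as an engineer would, in place of code of your own. Each camera call takes 0.05 s, during which the arm holds its last target. There are 200 camera calls.

TASK

Stand orange spacers from the grey holder upright and side by side across the jig's channel, in the gap between the sprung tube carrier and the dark stop, as many as it takes that the carrier, pushed by its blue handle towards the stop until you feel the stack go solid, has its green field under the red pointer. Finish while still holding the carrier pushed firmly against the stack, with no play left, so that it stays squeezed between carrier and stop; do not let go. Leave unneeded spacers standing in the holder and don't disturb the other things on the bench.

Things in the scene. Friction and masses are not known exactly. Their poses are not given: they have to be found in the camera images.
- jig: Aluminium jig fixed to the bench: base 100 (x) x 330 (y) x 12 mm. Origin: centre of underside; +y runs along the jig from the tube carrier to the dark stop, z up. A flat channel (floor at z 12 mm) lies between two low rails (inner faces at x = +-33 mm, tops z 20 mm). A red pointer on a post (top z 37 mm) reaches in from the +x rail.
- carrier: Tube carrier, 56 (x) x 165 mm, slides only along jig y. Origin: mid lower edge of its steel front face, which looks +y at the stop and is 28 mm high (14 to 42 mm above the bench). Starts at rest with the face at jig y = 29 mm; can slide 85 mm towards the stop against a spring (4 N at rest, 6 N at 50 mm) that runs it back if let go. From y = -82 mm back stand tubes, 97 mm high.
- handle (a point): Centre of the top of the carrier's upright blue handle: 36 (jig x) x 16 (jig y) mm, 75 mm tall, top 99 mm above the bench, 35 mm behind (-y) the carrier's face. Upper 50 mm free all round; the tube block begins 39 mm behind its rear side. Can be pinched from above along jig y, or pushed.
- mark (a point): Middle of the green field on the carrier's white deck (18 mm long along jig y, black centre line). Moves with the carrier, 55 mm behind (-y) its face.
- pointer (a point): Point on the deck just under the tip of the fixed red pointer; axes as the jig's. With mark and pointer at the same jig y the black line is under the pointer; within 9 mm either way it is over the green field. At rest the mark is 50 mm short of it (-y).
- stop: Dark steel stop block, 56 (x) x 35 (y) x 30 mm high, fixed on the jig (it cannot be moved; its place along the jig differs from start to start). Origin: on the channel floor, mid width, at its face that looks -y at the carrier; axes as the jig's. Gap from carrier face to this face with the mark under the pointer: 10 to 46 mm; 50 mm more at rest.
- holder: Grey spacer holder fixed to the bench, 90 (x) x 150 (y) mm, floor at z 8 mm, with four slots at y = -48, -16, 16, 48 mm; slot walls 18 mm high, slots 20 mm wide (y) and 64 mm long (x). Origin: centre of underside.
- spacer_1: Orange plastic spacer, about 60 g, 14 mm thick (y); four alike. Lower part 56 mm wide (x), 30 mm high; above it a grip tab 40 mm wide (x), same thickness, z 30 to 58 mm. Origin: centre of underside. Starts upright in a holder slot, axes as the holder's. Grip the tab's ends (40 mm) from above, fingertips above z 30 mm.
- spacer_2: Orange plastic spacer, about 60 g, 14 mm thick (y); four alike. Lower part 56 mm wide (x), 30 mm high; above it a grip tab 40 mm wide (x), same thickness, z 30 to 58 mm. Origin: centre of underside. Starts upright in a holder slot, axes as the holder's. Grip the tab's ends (40 mm) from above, fingertips above z 30 mm.
- spacer_3: Orange plastic spacer, about 60 g, 14 mm thick (y); four alike. Lower part 56 mm wide (x), 30 mm high; above it a grip tab 40 mm wide (x), same thickness, z 30 to 58 mm. Origin: centre of underside. Starts upright in a holder slot, axes as the holder's. Grip the tab's ends (40 mm) from above, fingertips above z 30 mm.
- spacer_4: Orange plastic spacer, about 60 g, 14 mm thick (y); four alike. Lower part 56 mm wide (x), 30 mm high; above it a grip tab 40 mm wide (x), same thickness, z 30 to 58 mm. Origin: centre of underside. Starts upright in a holder slot, axes as the holder's. Grip the tab's ends (40 mm) from above, fingertips above z 30 mm.
- needle_box: Bystander: white carton 70 x 170 x 65 mm with yellow stripe, standing loose on the bench. Origin: centre of underside.
- green_box: Bystander: white carton 70 x 150 x 60 mm with green stripe, standing loose on the bench. Origin: centre of underside.
- red_rack: Bystander: black rack of red-capped tubes, 67 x 124 x 106 mm, standing loose on the bench. Origin: centre of underside.
- purple_rack: Bystander: black rack of purple-capped tubes, 67 x 124 x 106 mm, standing loose on the bench. Origin: centre of underside.
- cup: Bystander: clear plastic cup, 60 mm across the rim, 85 mm high, standing loose on the bench. Origin: centre of underside.
- blue_rack: Bystander: black rack of cyan-capped tubes, 67 x 86 x 106 mm, standing loose on the bench. Origin: centre of underside.
Mind the look-alikes: they are no part of the job. What is shaped like the spacer_2 but pink or turquoise is not meant.

How it is judged:
By the outcome, as a careful person would: the job done as asked, in the order asked, and still so for the second after the job is handed in, while the arm keeps its last pose, push and grip.
It also fails if it takes over 72 s, if anything falls off the work surface, if the arm or the gripper's body presses on something with over 40 N, if the wrist force passes 120 N, or if a joint passes its speed limit or range.

## Working session

There is one attempt and no reset: what is moved stays moved. The work goes in short steps, Python scripts to look and compute and a tool call to move; the robot and the scene stay as the last step left them, time stands still between calls to the robot, and variables do not carry over. Pictures are saved under pics/ and viewed, at most 10 in all, crops included, and the job is handed in when it is done.

Besides the shell and the picture viewer there is one more tool, called after ">>>" as name(argument=value, ...) on one line, values as JSON. carry_out: Moves the arm, as the interface text tells. Its arguments: {"type":"object","properties":{"commands":{"type":"string"},"force":{"type":"number"}},"required":["commands"]}

```bash
mkdir -p pics; ls; python3 - <<'E'
from bench import telemetry, snapshot
import cv2,numpy as np
s=telemetry.observe();print({k:np.round(v,3).tolist() for k,v in s.items()})
for n in("top","scene"):
    d=snapshot(n);cv2.imwrite(f"pics/{n}0.png",d["image"][:,:,::-1])
    np.savez(f"/tmp/{n}0.npz",**d)
    print(n,d["K"].tolist(),d["dist"],d["origin"],d["attitude"])
E
```

```text
pics
{'t': 0.0, 'joint_pos': [1.16, 0.418, -0.01, 1.614, 0.005, 1.111, -0.053], 'joint_velocities': [-0.001, -0.001, -0.0, 0.002, -0.0, -0.001, -0.0], 'tau': [0.003, -85.125, 0.64, -42.599, -0.049, 0.019, 0.0], 'eef_pos': [225.752, -582.393, 204.811], 'orientation': [-0.001, 0.983, 0.184, -0.0], 'contact_force': [0.132, 1.591, -0.292], 'wrist_torque': [-0.064, 0.017, 0.009], 'gripper_force': 0.0, 'grip_width': 94.026}
top [[427.20587112582945, 0.0, 280.6431975817106], [0.0, 427.20587112582945, 211.2970271082705], [0.0, 0.0, 1.0]] [-0.0538269  0.         0.         0.         0.       ] [ 447.62451953  104.25534854 1209.44575761] [-0.04577229  0.71109665 -0.70076139  0.03434998]
scene [[520.5031769539455, 0.0, 278.41565228518994], [0.0, 520.5031769539455, 210.1952213378604], [0.0, 0.0, 1.0]] [-0.10415005  0.          0.          0.          0.        ] [1302.99187664 -467.45633601 1014.359236  ] [-0.34805086  0.82639715  0.40767814 -0.17241485]
```

View pics/top0.png

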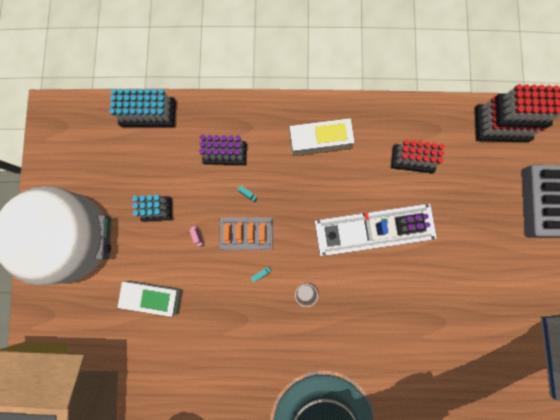

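View pics/scene0.png

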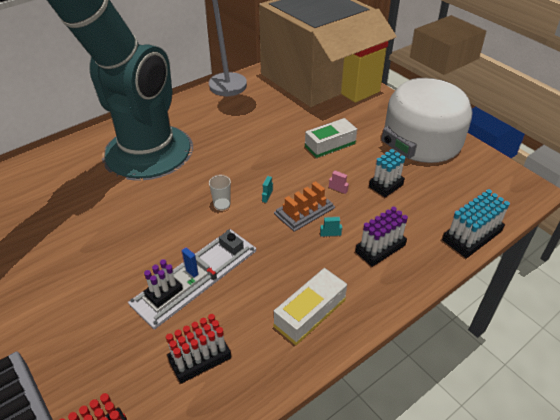

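The top view shows the jig from about (318,236) to (435,222), with the stop at (332,236) and the blue handle at (382,227). The orange spacers stand in the grey holder at (227–262,233). The look-alikes are pink (196,236) and turquoise (247,193) and (261,274), none of them in the holder. The scene view agrees: the four orange pieces in the grey holder at (305,203) are the ones meant. I'll confirm in an enlarged crop.

```bash
cat > h.py <<'E'
import numpy as np,cv2
from scipy.spatial.transform import Rotation as R
def rot(q): return R.from_quat(np.roll(q,-1)).as_matrix()
def px2w(d,u,v,z,o=None,A=None):
    """pixel -> world on plane z"""
    p=cv2.undistortPoints(np.array([[[u,v]]],float),d["K"],d["dist"])[0,0]
    o=d["origin"] if o is None else o; A=rot(d["attitude"]) if A is None else A
    r=A@np.array([p[0],p[1],1.]); return o+r*(z-o[2])/r[2]
def wristcam(d,s):
    T=d["tool_from_camera"];A=rot(s["orientation"])
    return s["eef_pos"]+A@T[:3,3],A@T[:3,:3]
def w2px(d,P,o=None,A=None):
    o=d["origin"] if o is None else o; A=rot(d["attitude"]) if A is None else A
    c=(np.atleast_2d(P)-o)@A
    return cv2.projectPoints(c,np.zeros(3),np.zeros(3),d["K"],d["dist"])[0][:,0]
E
python3 - <<'E'
import cv2
a=cv2.imread("pics/top0.png")
c=a[185:265,215:325];e=a[195:265,312:442]
c=cv2.resize(c,(550,400),interpolation=cv2.INTER_CUBIC)
e=cv2.resize(e,(780,420),interpolation=cv2.INTER_CUBIC)
import numpy as np
# stack in two scaled halves: holder x3.5 on left, jig x6
c=cv2.resize(c,(248,180)); out=np.zeros((600,780,3),np.uint8); out[:420]=e; out[420:600,:248]=c
cv2.imwrite("pics/crop1.png",out)
E
```

```text
(no output)
```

View pics/crop1.png

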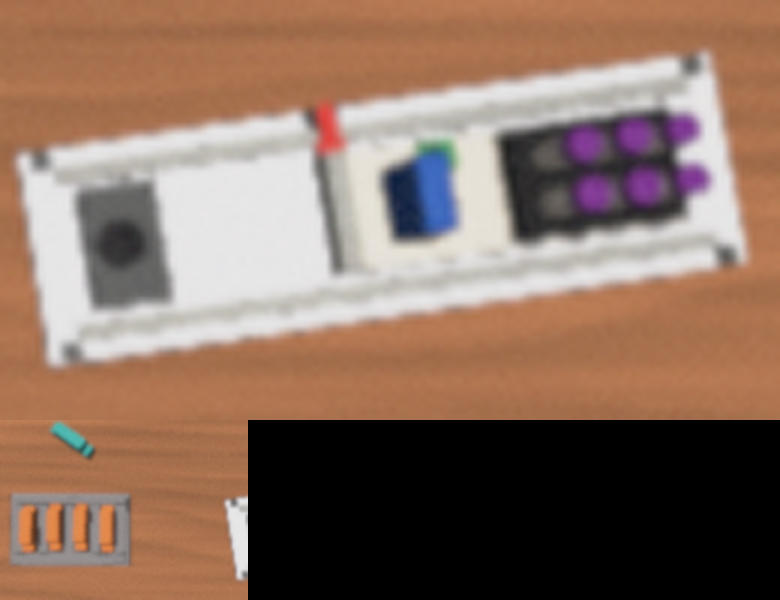

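The crop confirms four orange spacers in the grey holder. The jig corners in the crop are (18,153), (708,53), (747,262) and (50,366). The stop face is around x 155–170 and the carrier face around x 325–340.

```bash
python3 - <<'E'
from h import *
d=dict(np.load("/tmp/top0.npz"))
cj=[px2w(d,(x+.5)/6-.5+312,(y+.5)/6-.5+195,12) for x,y in[(18,153),(708,53),(747,262),(50,366)]]
ch=[px2w(d,x/2.2545+215,(y-420)/2.2545+185,24) for x,y in[(12,494),(130,494),(131,565),(12,566)]]
np.set_printoptions(precision=1,suppress=True)
for n,c in(("jig",cj),("holder",ch)):
    c=np.array(c);yax=(c[0]+c[3]-c[1]-c[2]);print(n,c.mean(0),np.linalg.norm(yax)/2,np.degrees(np.arctan2(-yax[0],yax[1])))
    print(c)
sf=np.mean([px2w(d,(x+.5)/6-.5+312,(y+.5)/6-.5+195,42) for x,y in[(155,183),(170,300)]],0);print("stop",sf)
j=np.mean(cj,0);print((sf-j)[:2])
w=snap=None
E
```

```text
jig [ 536.8 -141.8   12. ] 329.90588646488186 9.105407886110159
[[ 560.3   28.8   12. ]
 [ 612.1 -296.6   12. ]
 [ 513.7 -312.7   12. ]
 [ 461.1   13.3   12. ]]
holder [518.7 218.3  24. ] 146.52414587643673 1.1002018258929662
[[561.8 292.9  24. ]
 [563.8 146.5  24. ]
 [476.3 143.7  24. ]
 [472.8 290.2  24. ]]
stop [518.  -35.3  42. ]
[-18.8 106.5]
```

The pointer puts the face at jig y 79 and the stop face is at about 108, so the gap there is about 29 mm. That makes it 2 spacers. I'll move over the holder.

>>> carry_out(commands="55.9 -63 -4.5 -70 9.4;55.9 -63 -4.5 -70 9.4;55.9 -63 -4.5 -70 9.4;55.9 -63 -4.5 -70 9.4;55.9 -63 -4.5 -70 9.4;55.9 -63 -4.5 -70 9.4;55.9 -63 -4.5 -70 9.4;55.9 -63 -4.5 -70 9.4;55.9 -63 -4.5 -70 9.4;55.9 -63 -4.5 -70 9.4", force=25)

```text
t: 0.93
eef_pos: [370.9, -190.8, 227.8]
orientation: [0.0, 0.697, 0.717, -0.0]
contact_force: [1.1, -1.4, 0.2]
grip_width: 94.1
gripper_force: 0.0
```

```bash
cat >> h.py <<'E'
def go(x,y,z,yaw):
    """shift (cm, tool axes) and turn to TCP x,y,z with tool y at world angle yaw deg"""
    from bench import telemetry
    s=telemetry.observe();A=rot(s["orientation"]);v=A.T@(np.array([x,y,z])-s["eef_pos"])/10
    a=np.degrees(np.arctan2(A[1,1],A[0,1])); t=(a-yaw+90)%180-90
    print("go",np.round(v,2),"turn",round(t,2),"| now",np.round(s["eef_pos"],1),"yaw",round(a,1),"F",np.round(s["contact_force"],1),"w",round(s["grip_width"],1),"t",round(s["t"],2),"tilt",np.round(A[:,2],3))
E
python3 -c "
from h import *
go(519,180,260,1)
from bench import telemetry
print(telemetry.observe()['joint_pos'])"
```

```text
go [36.66 15.82 -3.24] turn 0.57 | now [ 370.9 -190.8  227.8] yaw 1.6 F [ 1.1 -1.4  0.2] w 94.1 t 0.93 tilt [-0. -0. -1.]
[ 0.83132222  0.02591784 -0.43439687  2.05674822  0.01301287  1.06140799
  0.41802656]
```

>>> carry_out(commands="36.6 15.8 -3.2 0.6 9.4;36.6 15.8 -3.2 0.6 9.4;36.6 15.8 -3.2 0.6 9.4;36.6 15.8 -3.2 0.6 9.4;36.6 15.8 -3.2 0.6 9.4;36.6 15.8 -3.2 0.6 9.4;36.6 15.8 -3.2 0.6 9.4;36.6 15.8 -3.2 0.6 9.4;36.6 15.8 -3.2 0.6 9.4;36.6 15.8 -3.2 0.6 9.4")

```text
t: 1.77
eef_pos: [521.7, 180.4, 259.7]
orientation: [-0.001, 0.703, 0.711, 0.0]
contact_force: [0.2, -0.5, -0.1]
grip_width: 94.3
gripper_force: 0.0
```

```bash
python3 - <<'E'
from h import *
from bench import *
go(519,180,260,1)
s=telemetry.observe();d=snapshot("wrist");np.savez("/tmp/w1.npz",eef_pos=s["eef_pos"],orientation=s["orientation"],**d)
cv2.imwrite("pics/w1.png",d["image"][:,:,::-1]);print(np.round(d["tool_from_camera"],3).tolist(),d["K"][0,0],d["dist"])
o,A=wristcam(d,s)
print(w2px(d,[[518.7,218.3,24],[518.7,170,66]],o,A))
E
```

```text
go [-0.04 -0.27 -0.03] turn -0.29 | now [521.7 180.4 259.7] yaw 0.7 F [ 0.2 -0.5 -0.1] w 94.3 t 1.77 tilt [-0.     0.001 -1.   ]
[[0.001, -0.968, -0.253, 73.249], [1.0, 0.0, 0.001, -1.145], [-0.0, -0.253, 0.968, -178.605], [0.0, 0.0, 0.0, 1.0]] 327.2334856950379 [-0.03893662  0.          0.          0.          0.        ]
[[274.71449052 155.97445869]
 [274.09437409 200.87948398]]
```

View pics/w1.png

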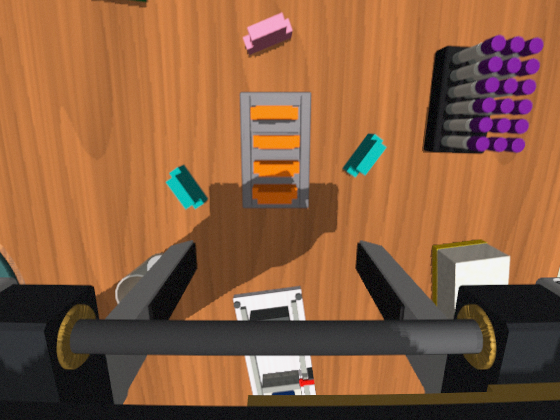

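The wrist view shows the holder with four orange spacers at (275,113), (275,143), (275,167) and (273,192). The one nearest the jig is the last, which lies in shadow. I'll get the tab-top positions from depth.

```bash
cat >> h.py <<'E'
def cloud(d,o=None,A=None):
    h,w=d["depth"].shape;u,v=np.meshgrid(np.arange(w),np.arange(h))
    p=cv2.undistortPoints(np.stack([u,v],-1).reshape(-1,1,2).astype(float),d["K"],d["dist"])[:,0]
    c=np.c_[p,np.ones(len(p))]*d["depth"].reshape(-1,1)
    o=d["origin"] if o is None else o; A=rot(d["attitude"]) if A is None else A
    return (o+c@A.T).reshape(h,w,3)
E
python3 - <<'E'
from h import *
np.set_printoptions(precision=1,suppress=True)
d=dict(np.load("/tmp/w1.npz"));o,A=wristcam(d,d);P=cloud(d,o,A)
h=cv2.cvtColor(d["image"],cv2.COLOR_RGB2HSV)
m=(h[...,0]>3)&(h[...,0]<17)&(h[...,1]>200)&(P[...,2]>58)&(P[...,2]<75)
m&=d["depth"]>0
n,l,st,_=cv2.connectedComponentsWithStats(m.astype(np.uint8))
for i in range(1,n):
    if st[i,4]>40:
        q=P[l==i];print(st[i],q.mean(0),q.min(0),q.max(0),cv2.minAreaRect(q[:,:2].astype(np.float32)))
# wall tops / jig stop, carrier
E
```

```text
[256 106  36  13 466] [516.9 269.6  65.4] [497.7 263.   63. ] [536.2 276.2  67.8] ((516.8839111328125, 269.5945129394531), (38.50645065307617, 12.825692176818848), 0.7355809211730957)
[258 137  36  12 388] [519.6 237.3  65.5] [499.9 230.7  63.2] [539.2 243.1  67.8] ((519.4811401367188, 236.7232666015625), (39.26237869262695, 12.24356746673584), 0.7379817366600037)
[258 164  35  12 411] [519.6 206.5  64.9] [499.8 199.9  60.3] [538.9 212.7  67.2] ((519.3497924804688, 206.25645446777344), (39.007545471191406, 12.481637001037598), 0.8376259207725525)
[257 191  34  13 401] [518.2 175.   64.8] [498.7 167.3  58.1] [537.3 180.7  67.3] ((518.0487670898438, 173.93653869628906), (38.58648681640625, 13.269454002380371), 0.5874607563018799)
```

>>> carry_out(commands="-0.6 -0.4 5 0 9.4;-0.6 -0.4 14 0 9.4;-0.6 -0.4 17 0 9.4;-0.6 -0.4 19 0 9.4;-0.6 -0.4 20.5 0 9.4;-0.6 -0.4 21.5 0 9.4;-0.6 -0.4 21.7 0 9.4;-0.6 -0.4 21.7 0 9.4;-0.6 -0.4 21.7 0 9.4;-0.6 -0.4 21.7 0 9.4")

```text
t: 2.65
eef_pos: [518.6, 170.7, 44.8]
orientation: [0.001, 0.704, 0.711, 0.001]
contact_force: [0.8, 0.3, -1.0]
grip_width: 94.5
gripper_force: 0.0
```

>>> carry_out(commands="0 0 0 0 3.2;0 0 0 0 3.2;0 0 0 0 3.2;0 0 0 0 3.2;0 0 0 0 3.2;0 0 0 0 3.2;0 0 0 0 3.2;0 0 0 0 3.2", force=25)

```text
t: 3.32
eef_pos: [517.3, 170.4, 42.6]
orientation: [-0.0, 0.703, 0.711, -0.0]
contact_force: [1.4, 0.2, 0.4]
grip_width: 43.9
gripper_force: 0.8
```

>>> carry_out(commands="0.35 0 0 0 5;0.35 0 0 0 5;0.35 0 0 0 5;0.35 0 0 0 3.2;0.35 0 0 0 3.2;0.35 0 0 0 3.2;0.35 0 0 0 3.2;0.35 0 0 0 3.2", force=25)

```text
t: 3.98
eef_pos: [517.3, 173.9, 42.7]
orientation: [-0.0, 0.703, 0.711, -0.0]
contact_force: [-1.1, -0.4, -0.6]
grip_width: 39.8
gripper_force: 25.0
```

```bash
python3 -c "
from h import *
go(518,174,42,1)"
```

```text
go [0.01 0.07 0.07] turn -0.41 | now [517.3 173.9  42.7] yaw 0.6 F [-1.1 -0.4 -0.6] w 39.8 t 3.98 tilt [-0.  0. -1.]
```

>>> carry_out(commands="0 0 -2 0 3.2;0 0 -6 0 3.2;0 0 -10 0 3.2;0 0 -14 0 3.2;-4 0 -18 -3 3.2;-8 0.2 -19 -6 3.2;-12 0.4 -19 -8.5 3.2;-16 0.6 -19 -8.5 3.2;-20 0.8 -19 -8.5 3.2;-24 1 -19 -8.5 3.2")

```text
t: 4.82
eef_pos: [529.0, -62.5, 233.0]
orientation: [0.0, 0.649, 0.761, -0.0]
contact_force: [1.5, 0.2, -0.1]
grip_width: 39.6
gripper_force: 25.0
```

>>> carry_out(commands="-2 0 0 0 3.2;-2 0 0 0 3.2;-2 0 0 0 3.2;-2 0 0 0 3.2")

```text
t: 5.15
eef_pos: [532.5, -79.1, 232.7]
orientation: [-0.0, 0.649, 0.761, 0.0]
contact_force: [-0.4, 0.3, -0.4]
grip_width: 39.5
gripper_force: 25.0
```

```bash
python3 - <<'E'
from h import *
from bench import *
go(525,-90,230,9.1)
s=telemetry.observe();d=snapshot("wrist");np.savez("/tmp/w2.npz",eef_pos=s["eef_pos"],orientation=s["orientation"],**d)
im=d["image"][:,:,::-1];cv2.imwrite("pics/w2.png",cv2.resize(im[60:400,140:420],None,fx=1.75,fy=1.75,interpolation=cv2.INTER_CUBIC))
E
```

```text
go [-0.96 -0.91  0.27] turn 0.04 | now [532.5 -79.1 232.7] yaw 9.1 F [-0.4  0.3 -0.4] w 39.5 t 5.15 tilt [-0.  0. -1.]
```

View pics/w2.png

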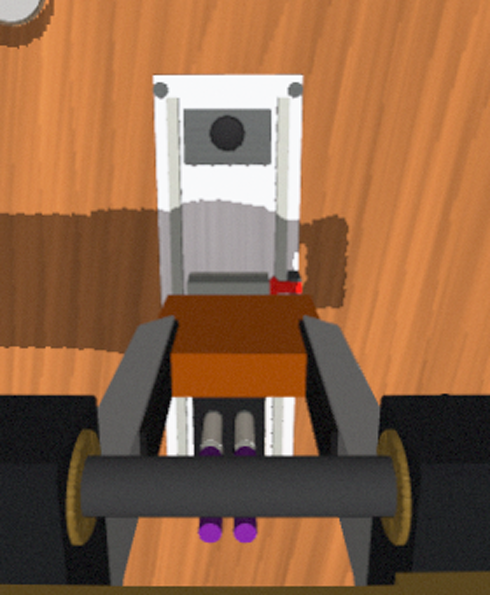

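The jig's far edge runs from (154,76) to (302,74). The stop's face edge runs from (185,164) to (271,164), with the dark carrier face at rows 272–283.

```bash
python3 - <<'E'
from h import *
np.set_printoptions(precision=1,suppress=True)
d=dict(np.load("/tmp/w2.npz"));o,A=wristcam(d,d);P=cloud(d,o,A)
f=lambda x,y,z:px2w(d,x/1.75+140-.2,y/1.75+60-.2,z,o,A)
L={}
for n,x,y,z in[("jl",154,76,12),("jr",302,74.5,12),("sl",184,164,42),("sr",271.5,164,42),("railL",173,250,20),("railL2",173,110,20),("railR",282,250,20),("railR2",283,110,20),("cl",188,273,42),("cr",269,273,42),("cl",188,283,42)]:
    L[n]=f(x,y,z);print(n,L[n])
v=L["sr"]-L["sl"];print("stop yaw",np.degrees(np.arctan2(v[1],v[0])))
v=L["jr"]-L["jl"];print("jig yaw",np.degrees(np.arctan2(v[1],v[0])))
far=(L["jl"]+L["jr"])/2;st=(L["sl"]+L["sr"])/2;a=np.radians(9.1);Y=np.array([-np.sin(a),np.cos(a)])
print("far",far,"stop",st,"stop jig y",165-(far-st)[:2]@Y)
# depth profile along channel centre: (s along Y from stop face, z)
m=(np.abs((P[...,:2]-st[:2])@np.array([np.cos(a),np.sin(a)]))<20)&(d["depth"]>0)
q=P[m];s=(q[:,:2]-st[:2])@Y
for b in range(-120,40,6):
    k=(s>=b)&(s<b+6)
    if k.any():print(b,np.round(np.percentile(q[k,2],[10,50,90]),0))
E
```

```text
jl [460.1  10.8  12. ]
jr [557.3  27.4  12. ]
sl [490.3 -40.9  42. ]
sr [545.4 -32.   42. ]
railL [ 489.1 -103.2   20. ]
railL2 [476.5  -9.   20. ]
railR [564.5 -91.1  20. ]
railR2 [548.3   2.6  20. ]
cl [ 502.8 -111.9   42. ]
cr [ 556.2 -103.2   42. ]
cl [ 503.7 -118.8   42. ]
stop yaw 9.160797720723526
jig yaw 9.708669912253182
far [508.7  19.1  12. ] stop [517.8 -36.4  42. ] stop jig y 108.74271694005506
-90 [40. 41. 42.]
-84 [15. 38. 42.]
-78 [10. 12. 13.]
-72 [10. 11. 12.]
-66 [10. 11. 12.]
-60 [10. 11. 12.]
-54 [ 11. 255. 321.]
-48 [ 12. 256. 327.]
-42 [205. 243. 302.]
-36 [235. 291. 341.]
-30 [348. 356. 358.]
-24 [346. 354. 365.]
-18 [342. 346. 353.]
-12 [ 12. 345. 353.]
-6 [10. 11. 12.]
0 [40. 41. 42.]
6 [41. 42. 51.]
12 [41. 43. 52.]
18 [41. 50. 52.]
24 [41. 42. 52.]
30 [12. 41. 42.]
36 [10. 11. 12.]
```

>>> carry_out(commands="3.4 -0.8 2 0 3.2;3.4 -0.8 5 0 3.2;3.4 -0.8 9 0 3.2;3.4 -0.8 12 0 3.2;3.4 -0.8 13 0 3.2;3.4 -0.8 13 0 3.2;3.4 -0.8 13 0 3.2")

```text
t: 5.78
eef_pos: [519.8, -46.9, 103.7]
orientation: [0.0, 0.648, 0.761, 0.0]
contact_force: [-1.0, 0.7, 0.7]
grip_width: 39.7
gripper_force: 25.0
```

```bash
python3 -c "
from h import *
go(519.4,-46.3,47.2,9.2)"
```

```text
go [ 0.06 -0.04  5.65] turn -0.04 | now [519.8 -46.9 103.7] yaw 9.2 F [-1.   0.7  0.7] w 39.7 t 5.78 tilt [ 0.  0. -1.]
```

>>> carry_out(commands="0 0 2.5 0 3.2;0 0 4 0 3.2;0 0 5 0 3.2;0 0 5.4 0 3.2;0 0 5.6 0 3.2;0 0 5.6 0 3.2;0 0 5.6 0 3.2;0 0 5.6 0 3.2")

```text
t: 6.45
eef_pos: [519.8, -47.8, 47.5]
orientation: [0.0, 0.649, 0.761, 0.0]
contact_force: [-0.1, -0.1, 0.6]
grip_width: 40.2
gripper_force: 25.0
```

```bash
python3 -c "
from h import *
go(519.4,-46.3,47.2,9.2)"
```

```text
go [ 0.15 -0.02  0.03] turn -0.11 | now [519.8 -47.8  47.5] yaw 9.1 F [-0.1 -0.1  0.6] w 40.2 t 6.45 tilt [ 0.001 -0.    -1.   ]
```

>>> carry_out(commands="0 0 0.1 0 3.2;0 0 0.1 0 3.2;0 0 0.1 0 6.5;0 0 0.1 0 6.5;0 0 0.1 0 6.5;0 0 0.1 0 6.5;0 0 0.1 0 6.5;0 0 -2 0 6.5;0 0 -5 0 6.5;0 0 -9 0 6.5")

```text
t: 7.28
eef_pos: [517.8, -47.4, 136.0]
orientation: [-0.002, 0.649, 0.761, -0.001]
contact_force: [0.5, 0.3, 0.5]
grip_width: 65.0
gripper_force: 0.0
```

```bash
python3 -c "
from h import *
go(519.4,207,140,0.9)"
```

```text
go [25.1   4.18 -0.36] turn 8.21 | now [517.8 -47.4 136. ] yaw 9.1 F [0.5 0.3 0.5] w 65.0 t 7.28 tilt [-0.004  0.001 -1.   ]
```

>>> carry_out(commands="4 0.7 -2 2 6.5;8 1.4 -3 5 6.5;12 2 -3 8 6.5;16 2.7 -3 8.2 6.5;20 3.4 -3 8.2 6.5;23.5 4 -3 8.2 6.5;25.1 4.2 -2 8.2 6.5;25.1 4.2 0 8.2 6.5;25.1 4.2 0 8.2 6.5;25.1 4.2 0 8.2 6.5")

```text
t: 8.12
eef_pos: [520.6, 206.4, 136.2]
orientation: [-0.001, 0.702, 0.713, -0.001]
contact_force: [-0.8, 0.3, 0.1]
grip_width: 65.1
gripper_force: 0.0
```

>>> carry_out(commands="0 0 0 0 6.5;0 0 0 0 6.5")

```text
t: 8.28
eef_pos: [521.7, 206.1, 137.6]
orientation: [0.0, 0.702, 0.712, 0.0]
contact_force: [0.7, 0.1, 0.2]
grip_width: 64.9
gripper_force: 0.0
```

```bash
python3 -c "
from h import *
go(519.4,206.3,42.5,0.9)"
```

```text
go [ 0.02 -0.24  9.51] turn -0.08 | now [521.7 206.1 137.6] yaw 0.8 F [0.7 0.1 0.2] w 64.9 t 8.28 tilt [ 0.001  0.    -1.   ]
```

>>> carry_out(commands="0 -0.2 4 0 6.5;0 -0.2 7 0 6.5;0 -0.2 9 0 6.5;0 -0.2 9.5 0 6.5;0 -0.2 9.5 0 6.5;0 -0.2 9.5 0 6.5;0 -0.2 9.5 0 6.5;0 -0.2 9.5 0 6.5")

```text
t: 8.95
eef_pos: [520.0, 206.9, 43.1]
orientation: [0.001, 0.702, 0.712, 0.001]
contact_force: [1.0, 0.2, 0.1]
grip_width: 65.2
gripper_force: 0.0
```

>>> carry_out(commands="0 0 0 0 3.2;0 0 0 0 3.2;0 0 0 0 3.2;0 0 0 0 3.2;0 0 0 0 3.2;0 0 0 0 3.2", force=25)

```text
t: 9.45
eef_pos: [519.3, 206.8, 41.9]
orientation: [0.0, 0.702, 0.713, 0.0]
contact_force: [-0.1, -0.7, 3.9]
grip_width: 40.0
gripper_force: 25.0
```

>>> carry_out(commands="0 0 -2 0 3.2;0 0 -6 0 3.2;0 0 -10 0 3.2;0 0 -14 0 3.2;-4 0 -17 -3 3.2;-8 0.2 -17 -6 3.2;-12 0.3 -17 -8.3 3.2;-16 0.4 -17 -8.3 3.2;-20 0.5 -17 -8.3 3.2;-24 0.6 -17 -8.3 3.2")

```text
t: 10.28
eef_pos: [528.3, -35.4, 211.7]
orientation: [0.0, 0.648, 0.761, -0.0]
contact_force: [0.6, 0.1, -1.0]
grip_width: 39.8
gripper_force: 25.0
```

>>> carry_out(commands="-3.5 0 0 0 3.2;-3.5 0 0 0 3.2;-3.5 0 0 0 3.2;-3.5 0 0 0 3.2;-3.5 0 0 0 3.2")

```text
t: 10.7
eef_pos: [534.3, -66.4, 211.7]
orientation: [-0.0, 0.648, 0.762, 0.0]
contact_force: [-0.4, 0.5, 0.0]
grip_width: 39.4
gripper_force: 25.0
```

```bash
python3 - <<'E'
from h import *
from bench import *
go(522.6,-66,100,9.2)
s=telemetry.observe();d=snapshot("wrist");np.savez("/tmp/w3.npz",eef_pos=s["eef_pos"],orientation=s["orientation"],**d)
im=d["image"][:,:,::-1];cv2.imwrite("pics/w3.png",cv2.resize(im[60:400,140:420],None,fx=1.75,fy=1.75,interpolation=cv2.INTER_CUBIC))
o,A=wristcam(d,s);P=cloud(d,o,A);h=cv2.cvtColor(d["image"],cv2.COLOR_RGB2HSV)
m=(h[...,0]>3)&(h[...,0]<17)&(h[...,1]>190)&(P[...,2]>62)&(P[...,2]<80)&(d["depth"]>0)
n,l,st,_=cv2.connectedComponentsWithStats(m.astype(np.uint8))
for i in range(1,n):
    if st[i,4]>40: print(st[i],P[l==i].mean(0),cv2.minAreaRect(P[l==i][:,:2].astype(np.float32)))
E
```

```text
go [ 0.22 -1.15 11.17] turn 0.09 | now [534.3 -66.4 211.7] yaw 9.3 F [-0.4  0.5  0. ] w 39.4 t 10.7 tilt [-0.  0. -1.]
[244 174  41  15 565] [518.3043702  -47.75385148  69.03244328] ((518.3780517578125, -47.981483459472656), (39.7252082824707, 13.633115768432617), 9.03975772857666)
```

View pics/w3.png

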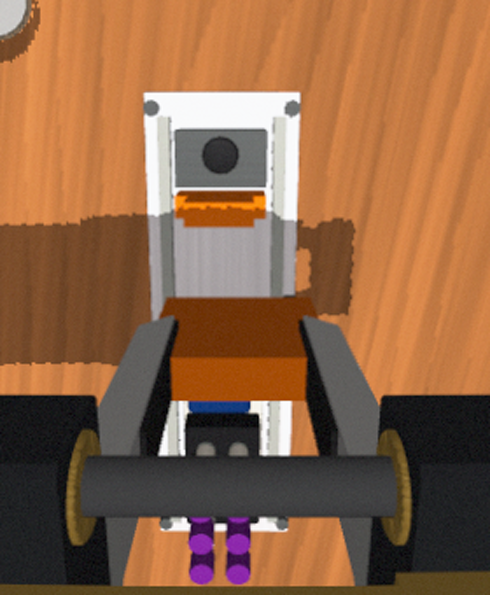

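Spacer 1 stands upright in front of the stop at (220,207), square to the jig. Next I'll place the second one.

>>> carry_out(commands="0.3 -1.3 2 0 3.2;0.3 -1.3 5 0 3.2;0.3 -1.3 9 0 3.2;0.3 -1.3 12 0 3.2;0.3 -1.3 14 0 3.2;0.3 -1.3 15 0 3.2;0.3 -1.3 16 0 3.2;0.3 -1.3 16.4 0 3.2;0.3 -1.3 16.4 0 3.2;0.3 -1.3 16.4 0 3.2")

```text
t: 11.58
eef_pos: [521.7, -66.7, 48.5]
orientation: [0.0, 0.648, 0.762, 0.0]
contact_force: [0.6, -1.0, -0.5]
grip_width: 40.0
gripper_force: 25.0
```

```bash
python3 -c "
from h import *
go(521.3,-65.7,46.2,9.2)"
```

```text
go [ 0.11 -0.02  0.23] turn 0.0 | now [521.7 -66.7  48.5] yaw 9.2 F [ 0.6 -1.  -0.5] w 40.0 t 11.58 tilt [ 0.001 -0.    -1.   ]
```

>>> carry_out(commands="0 0 0.15 0 3.2;0 0 0.15 0 3.2;0 0 0.15 0 6;0 0 0.15 0 6;0 0 0.15 0 6;0 0 0.15 0 6;0 0 0.15 0 6;0 0 -2 0 6;0 0 -6 0 6;0 0 -10 0 6")

```text
t: 12.42
eef_pos: [520.2, -66.3, 148.2]
orientation: [-0.001, 0.648, 0.762, -0.0]
contact_force: [2.0, -0.2, 0.9]
grip_width: 60.1
gripper_force: 0.0
```

```bash
python3 - <<'E'
from h import *
d=dict(np.load("/tmp/top0.npz"));P=cloud(d);h=cv2.cvtColor(d["image"],cv2.COLOR_RGB2HSV)
m=(h[...,0]>100)&(h[...,0]<125)&(h[...,1]>150)&(P[...,2]>90)&(P[...,2]<110)
m[:195]=0;m[260:]=0;m[:,:350]=0;m[:,400:]=0
q=P[m];print("handle",len(q),q.mean(0),q.min(0),q.max(0))
go(540.5,-176.6,200,9.2)
from bench import telemetry;print(telemetry.observe()["joint_pos"])
E
```

```text
handle 58 [ 537.76993596 -145.07684478   99.06569701] [ 523.25415129 -151.73119257   91.26640311] [ 552.41916301 -138.66349414  103.94438357]
go [-11.2    0.23  -5.2 ] turn 0.02 | now [520.2 -66.3 148.2] yaw 9.2 F [ 2.  -0.2  0.9] w 60.1 t 12.42 tilt [-0.003  0.001 -1.   ]
[ 0.62713988  0.38037247 -0.67784707  1.89960081  0.28600113  0.96234603
 -0.02097181]
```

>>> carry_out(commands="-3 0 -3 0 0;-6 0.2 -5 0 0;-10 0.2 -5 0 0;-11 0.2 -5 0 0;-11 0.2 -5 0 0;-11 0.2 -5 0 0;-11 0.2 -5 0 0;-11 0.2 -5 0 0;-11 0.2 -5 0 0;-11 0.2 -5 0 0")

```text
t: 13.25
eef_pos: [540.7, -174.3, 197.7]
orientation: [-0.0, 0.648, 0.762, 0.0]
contact_force: [0.4, -0.3, 0.1]
grip_width: 0.6
gripper_force: 0.0
```

```bash
python3 - <<'E'
from h import *
from bench import *
go(540.5,-176.6,65,9.2)
d=snapshot("top");P=cloud(d);h=cv2.cvtColor(d["image"],cv2.COLOR_RGB2HSV)
im=d["image"][:,:,::-1];cv2.imwrite("pics/t4.png",cv2.resize(im[190:265,215:345],None,fx=6,fy=6,interpolation=cv2.INTER_CUBIC))
d=snapshot("scene");im=d["image"][:,:,::-1];cv2.imwrite("pics/s4.png",cv2.resize(im[120:330,110:360],None,fx=2.8,fy=2.8,interpolation=cv2.INTER_CUBIC))
E
```

```text
go [-0.22 -0.06 13.27] turn 0.05 | now [ 540.7 -174.3  197.7] yaw 9.2 F [ 0.4 -0.3  0.1] w 0.6 t 13.25 tilt [-0.  0. -1.]
```

View pics/s4.png

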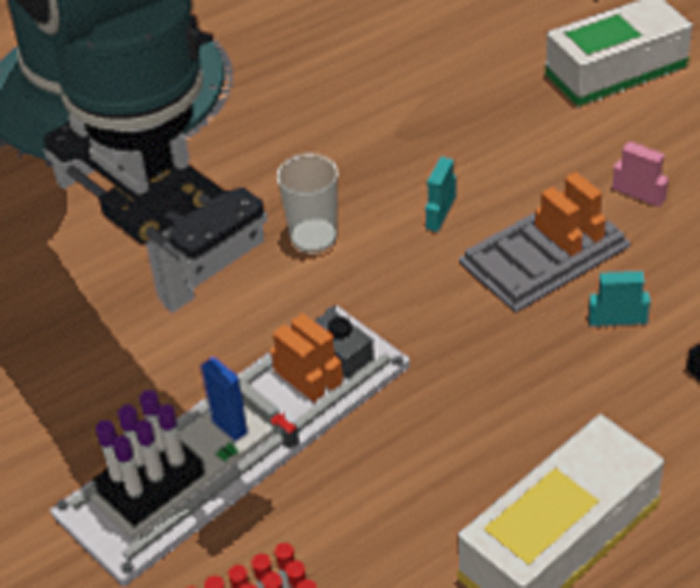

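Both spacers stand upright in the gap, at about (290,350) and (315,345). The other two are still in the holder. I'll come down behind the handle.

>>> carry_out(commands="-0.2 0 4 0 0;-0.2 0 7 0 0;-0.2 0 9 0 0;-0.2 0 10 0 0;-0.2 0 11 0 0;-0.2 0 12 0 0;-0.2 0 13 0 0;-0.2 0 13 0 0;-0.2 0 13 0 0")

```text
t: 14.1
eef_pos: [541.1, -177.0, 67.8]
orientation: [-0.0, 0.648, 0.761, 0.0]
contact_force: [-0.8, 0.1, 0.2]
grip_width: 0.7
gripper_force: 0.0
```

>>> carry_out(commands="0.4 0 0 0 0;0.8 0 0 0 0;1.2 0 0 0 0;1.6 0 0 0 0;2 0 0 0 0;2.4 0 0 0 0;2.8 0 0 0 0;3 0 0 0 0;3 0 0 0 0")

```text
t: 14.85
eef_pos: [536.5, -147.2, 68.1]
orientation: [0.0, 0.648, 0.762, 0.0]
contact_force: [1.2, -4.1, 4.4]
grip_width: 0.0
gripper_force: 2.1
```

>>> carry_out(commands="0.4 0 0 0 0;0.8 0 0 0 0;1.2 0 0 0 0;1.5 0 0 0 0;1.8 0 0 0 0;2 0 0 0 0;2.2 0 0 0 0;2.2 0 0 0 0")

```text
t: 15.52
eef_pos: [533.0, -125.9, 68.0]
orientation: [0.0, 0.648, 0.761, 0.0]
contact_force: [1.3, -5.2, 4.5]
grip_width: 0.7
gripper_force: 2.6
```

>>> carry_out(commands="0.15 0 0 0 0;0.3 0 0 0 0;0.45 0 0 0 0;0.6 0 0 0 0;0.75 0 0 0 0;0.9 0 0 0 0;0.9 0 0 0 0")

```text
t: 16.1
eef_pos: [531.6, -117.3, 67.9]
orientation: [0.0, 0.648, 0.761, -0.0]
contact_force: [2.1, -4.8, 4.7]
grip_width: 0.6
gripper_force: 2.7
```

>>> carry_out(commands="0.1 0 0 0 0;0.2 0 0 0 0;0.3 0 0 0 0;0.4 0 0 0 0;0.4 0 0 0 0;0.4 0 0 0 0")

```text
t: 16.6
eef_pos: [531.4, -116.4, 68.0]
orientation: [0.002, 0.649, 0.761, -0.001]
contact_force: [7.4, -22.7, -0.7]
grip_width: 0.4
gripper_force: 11.1
```

```bash
python3 - <<'E'
from h import *
go(531,-110,68,9.2)
E
```

```text
go [ 0.64  0.06 -0.  ] turn -0.17 | now [ 531.4 -116.4   68. ] yaw 9.0 F [  7.4 -22.7  -0.7] w 0.4 t 16.6 tilt [ 0.002 -0.003 -1.   ]
```

>>> carry_out(commands="0.1 0 0 0 0;0.1 0 0 0 0;0.1 0 0 0 0;0.1 0 0 0 0;0.1 0 0 0 0;0.1 0 0 0 0")

```text
t: 17.1
eef_pos: [531.4, -116.3, 68.0]
orientation: [0.002, 0.65, 0.76, -0.001]
contact_force: [8.9, -25.9, -1.9]
grip_width: 0.5
gripper_force: 13.7
```

```bash
python3 - <<'E'
from h import *
from bench import *
go(531,-110,68,9.2)
a=snapshot("top")["image"][195:265,312:442,::-1];b=snapshot("scene")["image"][210:330,130:270,::-1]
a=cv2.resize(a,(520,280),interpolation=cv2.INTER_CUBIC);b=cv2.resize(b,(350,300),interpolation=cv2.INTER_CUBIC)
out=np.zeros((590,520,3),np.uint8);out[:280]=a;out[285:585,:350]=b;cv2.imwrite("pics/f5.png",out)
E
```

```text
go [0.63 0.06 0.  ] turn -0.22 | now [ 531.4 -116.3   68. ] yaw 9.0 F [  8.9 -25.9  -1.9] w 0.5 t 17.1 tilt [ 0.002 -0.004 -1.   ]
```

View pics/f5.png

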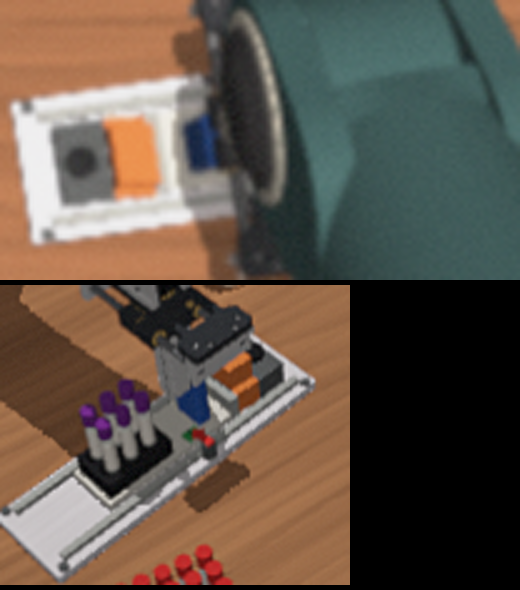

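The two spacers are pressed between carrier and stop, top crop (130,155). The green field lies at the red pointer tip, scene crop (190,433). The push is steady at about 27 N, so I'm handing in.

```bash
python3 -c "
from bench import workorder
print(workorder.close_job())"
```

```text
the job is handed in; nothing more can be done
None
```

The job is handed in: two orange spacers stand squeezed between carrier and stop, with the green field at the red pointer and the arm still pushing the handle at about 27 N; the other two spacers are still standing in the holder.

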